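# Bolt the medicine chest out of a toddler's reach

### The job

The medicine chest on the breakfast table has been left unbolted, with the purple beaker standing over the bolt's notch. First move the beaker to the round blue mat and leave it standing upright, wholly on the mat; then slide the bolt by its raised green handle fully home to its stop, take your fingers off it with the handle still up, and then press the handle down as far as it goes into the notch. Do not tip the beaker over, and leave the other breakfast things and the things on the chest where they are.

Things in the scene. Friction and masses are not known exactly. Their poses are not given: they have to be found in the camera images.
- chest: Low wooden medicine chest, fixed, 210 x 320 mm, 80 mm high (x, y, z): white lid, brown board at its +y end, green cross on its front (-x). Origin: centre of its underside, on the table. x points to its hinged back, y along the bolt's throw, z up; yaw -0.3 to 0.3. On the lid lies a steel barrel bolt, bar 14 mm thick, axis along y at x = 20, z = 104 mm. Numbers below in mm are in this frame.
- bolt (a joint): Travel of the bolt along the chest's +y, m: 0 drawn back, 0.070 at its stop (fully home, its tip through the dark staple at y = 117, top z = 117). Starts at 0 to 0.010. It stays where it is left; friction about 2.5 N. Two dark straps over the bar, 12 wide, at y = -68 and 66, reach z = 116.
- handle (a joint): Handle's angle about the bolt's axis, rad: 0 straight up, growing as it tips to the chest's front (-x), 1.571 fully down, level in notch. Starts 0 to 0.35; stays where left (0.07 N m, about 2 N near its end). The guide plate stops it near 0.9 unless the bolt is within 6 mm of home. Fully down, its upper side is 5 mm above the plate: press it from above; no room in the notch for fingers beside it.
- handle_grip (a point): Point on the handle's centreline 42 mm out from the bolt's axis. The handle is a lime green round bar 14 mm thick with a round end, standing out 60 mm from the bolt's axis at y = -35 mm + bolt travel in the chest's frame. This point's z axis runs outward along the handle, its y axis along the chest's y.
- notch (a point): Fixed point where handle_grip lies when the bolt is home and the handle down: x = -22, y = 35, z = 104. The steel guide plate in front of the bar spans x = -56 to 6, y = -62 to 76, top z = 106; the notch across it (yellow floor) spans y = 22 to 48.
- beaker_center (a point): Centre of the purple toddler's beaker with lime green lid, half-way up (47.5 mm above its underside); round, 52 mm across (lid 53 mm), 95 mm high with the top 5 mm a tapered crown, mass 0.13 to 0.25 kg, rigid and shut. It starts upright on the guide plate over the notch, so its underside is 106 mm above the table. z axis: its own upright axis.
- mat: Round dark blue mat, 130 mm across, 4 mm thick, fixed on the table, to the right or to the left of the chest. Origin: centre of its underside, on the table.
- plate: White plate with banana slices, 130 mm across, 20 mm high, fixed, on the other side of the chest from the mat. Origin: centre of its underside. Not the place for the beaker.
- bowl: Blue toddler's bowl with two green ears, 165 mm over the ears, 45 mm high, loose. Origin: centre of its underside. To be left alone.
- spoon: Purple spoon, 150 mm long, lying loose. To be left alone.
- orange_beaker: Orange beaker with white lid, 64 mm across, 82 mm high, loose. Origin: centre of its underside. To be left alone.
- banana: Banana, about 200 mm long, 30 mm thick, lying loose beyond the chest. To be left alone.
- jar: Amber jar, 40 mm across, 65 mm high, standing loose on the lid at the back of the -y end. Origin: centre of its underside. To be left alone.
- snack_pot: Clear pot with a red lid, 45 mm across, 40 mm high, standing loose on the lid at the front of the -y end. Origin: centre of its underside. To be left alone.
Not all that is in view belongs to the job. Of the things that look like the part that bears beaker_center, the middle-sized one is meant.

How it is judged:
On the way, in this order (a step that is already met when the one before it is completed fails the run):
1. the beaker stands upright on the blue mat, let go (horizontal distance between beaker_center and mat below 0.045 m and height (world z) of beaker_center below 0.056 m and angle between beaker_center's own z axis and vertical below 0.1 rad and contact force between the fingers and anything else below 0.2 N), for 0.2 s.
2. the bolt is fully home with its handle still up, and the fingers are off the chest and bolt (value of joint bolt above 0.063 m and value of joint handle below 1.1 rad and contact force between the fingers and chest below 0.2 N), for 0.2 s.
At the end, for the whole second after the job is handed in: The bolt is home (travel over 62 mm of 70), its handle lies down in the notch (over 1.42 rad of 1.571), and the purple beaker stands upright (within 0.1 rad) on the blue mat, its centre within 45 mm of the mat's centre (value of joint bolt above 0.062 m and value of joint handle above 1.42 rad and horizontal distance between beaker_center and mat below 0.045 m and height (world z) of beaker_center below 0.056 m and angle between beaker_center's own z axis and vertical below 0.1 rad); the robot touches nothing.
It fails at once if the beaker is tipped over (angle between beaker_center's own z axis and vertical above 0.6 rad).
It fails at once if a bystander is moved by more than 30 mm (distance of any of bowl, spoon, orange_beaker, banana, jar, snack_pot from where it was at the start of the episode above 0.03 m).
It also fails if it takes over 59 s, if anything falls off the work surface, if the arm or the gripper's body presses on something with over 40 N, if the wrist force passes 120 N, or if a joint passes its speed limit or range.

### The arm

A 7-joint arm with a two-finger parallel gripper is mounted at the origin on the work surface. World frame = base frame: x ahead of the robot, y to its left, z up, the work surface at z = 0. Lengths are in m, angles in rad, forces in N, time in s.
With the tool pointing down it reaches from about 0.425 to 1.025 m from the base axis. Payload 9.4 kg.
Tool frame: the origin (TCP) lies at the centre of the arm's flange, where the gripper is bolted on; the fingertips stand 186 mm ahead of it and the grasp point (between the pads) lies robot.grip_point_offset ahead of it (robot.grip_point_offset is the distance from the TCP to the grasp point, in m); z points along the fingers, y is the line along which they close (so a half turn about z gives the same grasp; the last joint's range is limited). The gripper opens to 93 mm and grips with 3 to 60 N. Pads are 15 mm wide; open, the fingers measure 128 mm over their backs; the gripper's body (75 mm by 188 mm) begins 65 mm behind the grasp point.
Start: joints at [-1.311, 0.599, -0.003, 1.599, 0.002, 0.943, -0.08], TCP at [0.24, 0.684, 0.405] pointing down, gripper open.
Joint ranges: [-2.57, 2.57], [-0.35, 1.97], [-1.29, 1.29], [0.11, 2.56], [-1.05, 4.19], [0.11, 1.86], [-2.63, 2.63]. Speed limits (rad/s): [2.22, 2.22, 3.01, 3.01, 3.14, 3.14, 3.14].

### API

Orientations are given as [roll, pitch, yaw] about the fixed x, y, z axes, in that order (R = Rz(yaw) Ry(pitch) Rx(roll)).
In Python, from workcell import robot, grab_frame, boxes_of, cut_out, pinpoint gives the robot as it stands.
- The arm moves only by the tool jog_arm, never from a script. Its argument "steps" is one flat list of numbers, 7 for each row, row after row: the opening, from 0 (shut) to 1 (fully open), then the shift along the tool's x, y, z in cm, then the turn, a rotation vector about the tool's x, y, z in degrees. In form: [fingers, dx, dy, dz, wx, wy, wz, fingers, dx, dy, dz, wx, wy, wz, ...]. A call has 1 to 10 rows; each row is the pose to reach, as a shift and turn from the pose commanded when the call began, along the tool's axes at that moment; what a row does not reach only later rows make up. A row lasts 1/10 s, in which the tool goes at most 50 mm and 8.59 degrees, less where a joint would pass 70% of its speed; a pose out of reach is approached as far as the arm can. A call with a gripper value outside its range is refused whole. The fingers move at their own pace and stop on an object; "squeeze" is the grip in N (left out, the last holds). Time passes only in rows, so rows that repeat a pose let the fingers close. It gives the time, the measured TCP pose, the force, the opening and the grip force at its end, in the units of the state.
- robot.get_state(): the state, without advancing time (a new reading comes with each control period).
- grab_frame(name): name is "scene" or "top" or "wrist"; returns a dict with "pixels" (384x512x3 uint8, red, green, blue), "camera_matrix" (3x3 intrinsics, pixels), "k1" (the pictures are not rectified: a ray, as slopes to the right and down, at radius r is drawn at 1 + k1 r^2 times it, then the intrinsics apply), "cam_to_world" (4x4, takes a point from camera to world coordinates); the wrist camera has in their place "T_tool_cam" (4x4, takes a point from camera to tool coordinates, whose origin is the TCP and whose axes are the flange's). Camera axes: x right, y down, z forward; pixel columns grow to the right and rows downward; lengths in m; the calibration is good to about 2 mm. A picture is of the moment at which its call begins: read the wrist's pose just before it. There is no depth.
- robot.finish_job(): hands the job in; it is judged then, once.
Trained networks look in a picture, given as the dict that the camera call returned (one of the last four; its "shot" number tells which), for a name from the list of things; names that differ only in an ending like _2 or _b are one class to them, and where a whole thing is asked for, a point or a joint stands for the part that bears it (a point fixed in the world has none). Each returns a list of dicts, best first, with "score" (0 to 1); they miss things now and then, are a little off and sometimes report something else, mostly with a low value. They report only what shows in the picture. A call takes as long as a camera call. They do not tell look-alikes from the thing itself.
- boxes_of(picture, target): "xy" ([column, row] in pixels, amid what is visible of it).
- cut_out(picture, target): "pixels" (384x512 bool, what is visible of it) and "xy" ([column, row] in pixels, amid what is visible of it).
- pinpoint(picture, target): "xy" ([column, row] in pixels: a listed point, or the origin of a listed thing).
The state is a dict: "clock": time; "q": joint angles; "joint_velocities": joint speeds; "joint_torque": joint torques, N m; "tool_pos": TCP position; "ee_rot": TCP orientation; "wrist_force": force on the tool from outside, world axes, zero at the start; "ft_torque": the same for the moment, N m; "grip_width": opening from 0.0 (shut) to 1.0 (fully open); "grip_force": force on a finger pad.
Only numpy, scipy, OpenCV 4.12 (cv2) and the standard library are available. Lean on these libraries where they do the work, as an engineer would, in place of code of your own. Each camera call takes 0.05 s, during which the arm holds its last target. There are 200 camera calls.

## Working session

There is one attempt and no reset: what is moved stays moved. The work goes in short steps, Python scripts to look and compute and a tool call to move; the robot and the scene stay as the last step left them, time stands still between calls to the robot, and variables do not carry over. Pictures are saved under pics/ and viewed, at most 10 in all, crops included, and the job is handed in when it is done.

Besides the shell and the picture viewer there is one more tool, called after "Request:" by a JSON object that holds its "method" and its "body". jog_arm: Moves the arm, as the interface text tells. Its arguments: {"type":"object","properties":{"steps":{"type":"array","items":{"type":"number"}},"squeeze":{"type":"number"}},"required":["steps"]}

```bash
mkdir -p pics; ls; cat > h.py <<'E'
import numpy as np, cv2
from workcell import robot, grab_frame, boxes_of, cut_out, pinpoint
from scipy.spatial.transform import Rotation as R
def ray(f,xy,T=None):
    K=np.array(f["camera_matrix"]);k1=f["k1"]
    T=np.array(f["cam_to_world"]) if T is None else T
    d=cv2.undistortPoints(np.array([[xy]],float),K,np.array([k1,0,0,0,0.]))[0,0]
    return T[:3,3],T[:3,:3]@np.array([d[0],d[1],1])
def atz(f,xy,z,T=None):
    o,d=ray(f,xy,T);return o+d*(z-o[2])/d[2]
def proj(f,P,T=None):
    T=np.array(f["cam_to_world"]) if T is None else T
    c=np.linalg.inv(T)
    return cv2.projectPoints(np.array(P,float).reshape(-1,1,3),cv2.Rodrigues(c[:3,:3])[0],c[:3,3],np.array(f["camera_matrix"]),np.array([f["k1"],0,0,0,0.]))[0].reshape(-1,2)
def tri(a,b):
    A=[];B=[]
    for o,d in (a,b):
        d=d/np.linalg.norm(d);M=np.eye(3)-np.outer(d,d);A.append(M);B.append(M@o)
    return np.linalg.lstsq(np.vstack(A),np.hstack(B),rcond=None)[0]
E
python3 - <<'E'
from h import *
np.set_printoptions(precision=4,suppress=True)
print(robot.grip_point_offset,robot.get_state())
fs={n:grab_frame(n) for n in("scene","top")}
for n,f in fs.items():
    cv2.imwrite(f"pics/{n}0.png",f["pixels"][...,::-1]); print(n,f["cam_to_world"][:3] if hasattr(f["cam_to_world"],'shape') else f["cam_to_world"])
    for t in["chest","handle_grip","notch","beaker_center","mat","plate","jar","snack_pot","orange_beaker","bowl","banana"]:
        r=pinpoint(f,t); print(n,t,[(np.round(x["xy"],1).tolist(),round(x["score"],2)) for x in r][:4])
        if t in("chest","mat","plate"): print([atz(f,x["xy"],0) for x in r][:2])
E
```

```text
pics
0.1673 {'clock': 0.0, 'q': array([-1.3107,  0.6001, -0.0025,  1.6001,  0.0018,  0.9429, -0.0798]), 'joint_velocities': array([ 0.0003,  0.0007,  0.001 , -0.0003,  0.0012, -0.0002,  0.0015]), 'joint_torque': array([ -0.0007, -76.506 ,   1.4974, -25.2357,  -0.0523,   0.0167,
         0.0001]), 'tool_pos': array([0.2395, 0.6841, 0.4039]), 'ee_rot': array([-3.14  ,  0.0002,  2.8048]), 'wrist_force': array([-0.2905,  0.3759,  0.2471]), 'ft_torque': array([-0.0228,  0.0105, -0.023 ]), 'grip_force': 0.0, 'grip_width': 0.9997254614556452}
scene [[ 0.4998  0.5639 -0.6574  1.4777]
 [ 0.8661 -0.3324  0.3733 -0.4689]
 [-0.0081 -0.756  -0.6546  0.974 ]]
scene chest [([242.2, 199.6], 0.55)]
[array([0.5414, 0.0293, 0.    ])]
scene handle_grip [([236.8, 172.0], 0.61), ([202.0, 187.7], 0.31)]
scene notch [([247.1, 170.5], 0.93)]
scene beaker_center [([241.7, 154.7], 0.93), ([307.6, 211.1], 0.66), ([234.7, 159.6], 0.58), ([153.6, 270.0], 0.31)]
scene mat [([299.4, 155.9], 0.91)]
[array([0.4329, 0.3496, 0.    ])]
scene plate []
[]
scene jar [([223.1, 209.4], 0.5)]
scene snack_pot [([202.9, 186.6],
[... 271 characters left out ...]
856  1.1099]]
top chest [([255.5, 215.6], 0.89), ([302.7, 226.4], 0.46)]
[array([0.5351, 0.0309, 0.    ]), array([ 0.5021, -0.101 ,  0.    ])]
top handle_grip [([263.9, 208.0], 0.45)]
top notch [([241.3, 222.4], 0.91), ([385.5, 162.5], 0.27)]
top beaker_center [([239.8, 219.5], 0.96), ([217.1, 137.4], 0.81), ([234.0, 280.7], 0.45)]
top mat []
[]
top plate [([406.8, 235.2], 0.67)]
[array([ 0.4723, -0.3886,  0.    ])]
top jar [([297.9, 176.0], 0.54)]
top snack_pot [([304.3, 230.8], 0.48), ([265.7, 203.6], 0.47)]
top orange_beaker [([387.5, 164.9], 0.75), ([237.6, 220.2], 0.71), ([285.2, 122.5], 0.61)]
top bowl [([151.0, 163.9], 0.87), ([403.9, 235.1], 0.25)]
top banana [([284.1, 123.7], 0.57)]
```

```bash
cd pics; python3 -c "
import cv2,numpy as np
a=cv2.imread('scene0.png');b=cv2.imread('top0.png')
cv2.imwrite('a1.png',cv2.resize(a,(780,585),interpolation=cv2.INTER_CUBIC));cv2.imwrite('b1.png',cv2.resize(b,(780,585),interpolation=cv2.INTER_CUBIC))"
```

```text
(no output)
```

View pics/a1.png

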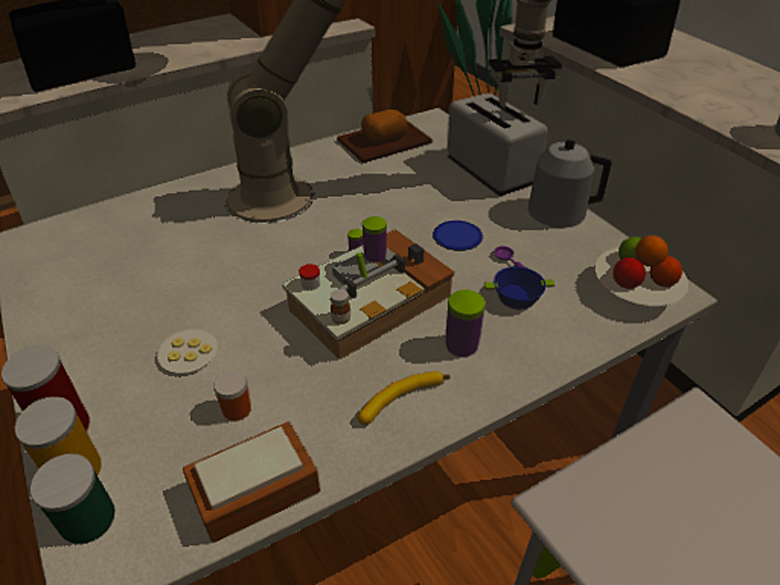

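View pics/b1.png

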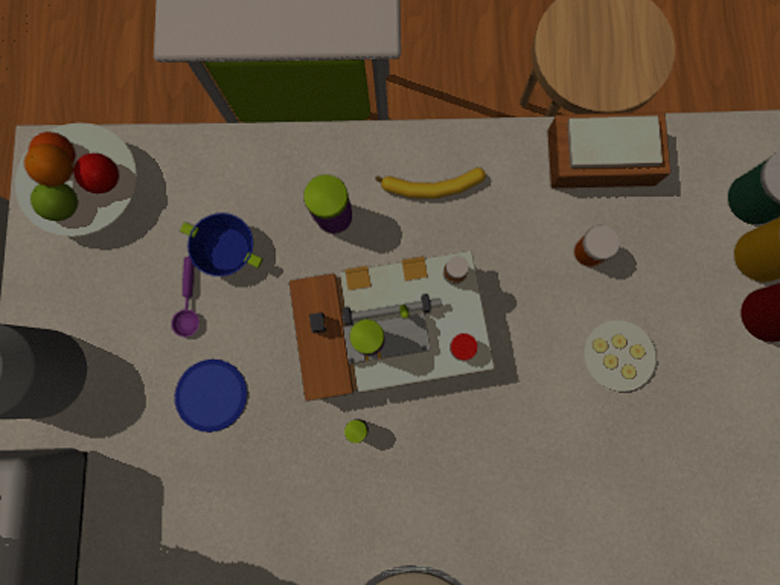

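The scene shows the chest with the middle-sized purple beaker at about (374,240) in the enlarged scene view. The small look-alike stands in front of the chest and the large one behind it. In the top view the mat is at (211,395), left of the chest, and the plate is at the right. Next I fit the chest pose.

```bash
python3 - <<'E'
from h import *
from scipy.optimize import least_squares
np.set_printoptions(precision=4,suppress=True)
s=grab_frame("scene");t=grab_frame("top")
sc=512/780
C=lambda x,y,z:np.array([x,y,z])/1000
top=[(C(105,-160,80),(470*sc,252*sc)),(C(-105,-160,80),(493*sc,369*sc)),(C(105,160,80),(290*sc,281*sc)),(C(-105,160,80),(306*sc,399*sc)),(C(-22,35,104),(241.3,222.4)),(C(20,117,117),(317*sc,315*sc))]
scn=[(C(-22,35,104),(247.1,170.5)),(C(105,-160,80),(343*sc,335*sc)),(C(105,160,80),(453*sc,272*sc)),(C(105,-160,0),(345*sc,350*sc)),(C(20,117,117),(416*sc,247*sc))]
def W(p,P): 
    c,si=np.cos(p[2]),np.sin(p[2]);return np.array([p[0]+c*P[0]-si*P[1],p[1]+si*P[0]+c*P[1],P[2]])
def res(p): return np.concatenate([(proj(f,[W(p,P)])[0]-u) for f,L in((t,top),(s,scn)) for P,u in L])
r=least_squares(res,[0.54,0.03,0.1],loss='soft_l1');print(r.x,res(r.x).reshape(-1,2))
for nm in["beaker_center","mat"]:
    for n,f in(("s",s),("t",t)):
        m=cut_out(f,nm)
        print(n,nm,[(np.round(x["xy"],1).tolist(),round(x["score"],2),int(x["pixels"].sum())) for x in m][:4])
        if nm=="mat" and m: print([atz(f,x["xy"],0.004) for x in m[:1]])
print(atz(t,(211.5*sc,395*sc),.004),atz(s,(458*sc,235.5*sc),.004))
for a in((241.7,154.7),(234.7,159.6)):
  for b in((239.8,219.5),(234.0,280.7)): print(a,b,tri(ray(s,a),ray(t,b)))
print("bk at z",atz(s,(241.7,154.7),.1535),atz(t,(239.8,219.5),.1535), "lid",atz(t,(366.5*sc,336.5*sc),.2))
print("notch->w",W(r.x,C(-22,35,104)),"grip0",W(r.x,C(20,-35,146)),"small",atz(t,(356*sc,432*sc),.07), "orange top hdl tip",atz(t,(404*sc,312*sc),.16))
E
```

```text
[0.5368 0.0304 0.141 ] [[-0.6341 -1.7417]
 [-1.135  -0.3464]
 [-1.1713 -1.8353]
 [-1.1965  0.2027]
 [ 1.1834 -0.969 ]
 [-0.4606  3.0465]
 [-1.6495 -1.9973]
 [-4.8886 -0.2587]
 [-0.0211 -0.6456]
 [-4.7633  7.5927]
 [-1.2069  0.0587]]
s beaker_center [([243.6, 157.1], 0.84, 422), ([235.6, 157.7], 0.62, 100), ([307.9, 209.4], 0.61, 967)]
t beaker_center [([239.3, 216.7], 0.96, 454), ([215.2, 136.1], 0.77, 958), ([233.8, 282.8], 0.5, 163), ([286.2, 119.7], 0.26, 767)]
s mat [([301.7, 157.5], 0.93, 525)]
[array([0.4504, 0.3479, 0.004 ])]
t mat [([139.2, 259.8], 0.87, 1843)]
[array([0.4197, 0.3524, 0.004 ])]
[0.4212 0.3534 0.004 ] [0.4325 0.3555 0.004 ]
(241.7, 154.7) (239.8, 219.5) [0.5067 0.0586 0.1627]
(241.7, 154.7) (234.0, 280.7) [0.3686 0.1044 0.055 ]
(234.7, 159.6) (239.8, 219.5) [0.5033 0.0477 0.1469]
(234.7, 159.6) (234.0, 280.7) [0.3611 0.0936 0.0326]
bk at z [0.4936 0.0577 0.1535] [0.5105 0.0656 0.1535] lid [0.5029 0.0609 0.2   ]
notch->w [0.5101 0.0619 0.104 ] grip0 [ 0.5615 -0.0015  0.146 ] small [0.3545 0.088  0.07  ] orange top hdl tip [0.5443 0.0033 0.16  ]
```

```bash
cat >> h.py <<'E'
def goto(p,yaw,grip=False,rp=(np.pi,0)):
    "print shift(cm)/turn(deg) in tool axes; p = TCP, or grasp point if grip"
    s=robot.get_state();R0=R.from_euler('xyz',s["ee_rot"]);Rt=R.from_euler('xyz',[rp[0],rp[1],yaw])
    p=np.array(p,float)
    if grip: p=p-Rt.apply([0,0,robot.grip_point_offset])
    d=R0.inv().apply(p-s["tool_pos"])*100;w=(R0.inv()*Rt).as_rotvec(degrees=True)
    print("shift",np.round(d,2),"turn",np.round(w,2),"rows",round(max(np.linalg.norm(d)/5,np.linalg.norm(w)/8.59),1),"tcp",np.round(p,3))
def wrist():
    s=robot.get_state();f=grab_frame("wrist")
    T=np.eye(4);T[:3,:3]=R.from_euler('xyz',s["ee_rot"]).as_matrix();T[:3,3]=s["tool_pos"]
    f["cam_to_world"]=T@np.array(f["T_tool_cam"]);return f
E
python3 - <<'E'
from h import *
np.set_printoptions(precision=4,suppress=True)
f=wrist();print(f["T_tool_cam"],f["camera_matrix"],f["cam_to_world"])
goto([.40,.32,.45],2.8048-.55); goto([.45,.055,.45],1.71)
E
```

```text
[[ 0.     -0.9687 -0.2483  0.0689]
 [ 1.     -0.0001  0.0003  0.0006]
 [-0.0003 -0.2483  0.9687  0.0205]
 [ 0.      0.      0.      1.    ]] [[275.863    0.     253.1274]
 [  0.     275.863  185.0865]
 [  0.       0.       1.    ]] [[ 0.3304  0.9142  0.2345  0.1747]
 [ 0.9438 -0.3201 -0.0818  0.7076]
 [ 0.0003  0.2484 -0.9687  0.3842]
 [ 0.      0.      0.      1.    ]]
shift [-27.18 -29.08  -4.53] turn [-0.    0.   31.51] rows 8.0 tcp [0.4  0.32 0.45]
shift [-40.65 -52.44  -4.52] turn [-0.    0.01 62.73] rows 13.3 tcp [0.45  0.055 0.45 ]
```

Request:
{"method": "jog_arm", "body": {"steps": [1,-1,-1,-4.5,0,0,2,1,-27,-29,-4.5,0,0,31.5,1,-27,-29,-4.5,0,0,31.5,1,-27,-29,-4.5,0,0,31.5,1,-27,-29,-4.5,0,0,31.5,1,-27,-29,-4.5,0,0,31.5,1,-27,-29,-4.5,0,0,31.5,1,-27,-29,-4.5,0,0,31.5,1,-27,-29,-4.5,0,0,31.5,1,-27,-29,-4.5,0,0,31.5]}}

```text
clock: 2.55
tool_pos: [0.4004, 0.3169, 0.4503]
ee_rot: [3.141, 0.001, 2.248]
wrist_force: [0.4, -0.5, 0.3]
grip_width: 1.0
grip_force: 0.0
```

```bash
python3 - <<'E'
from h import *
np.set_printoptions(precision=4,suppress=True)
f=wrist();st=robot.get_state();print(st["tool_pos"],st["ee_rot"],st["joint_velocities"])
cv2.imwrite("pics/w1.png",f["pixels"][...,::-1])
m=cut_out(f,"mat")
for x in m[:1]: print(x["xy"],x["score"],x["pixels"].sum(),atz(f,x["xy"],.004)); px=np.argwhere(x["pixels"])[:,::-1]; print(px.min(0),px.max(0)); P=np.array([atz(f,p,.004)[:2] for p in px[::5]]);print(P.min(0),P.max(0),cv2.minEnclosingCircle(P.astype(np.float32)))
for t in("mat","spoon","notch","beaker_center","handle_grip"):
    print(t,[(x["xy"],x["score"],atz(f,x["xy"],dict(notch=.104,beaker_center=.1535,handle_grip=.144).get(t,.0))) for x in pinpoint(f,t)][:2])
goto([.45,.055,.45],1.71)
E
```

```text
[0.3995 0.3194 0.4502] [3.1409 0.0001 2.2509] [-0.0432  0.0192 -0.0431 -0.0258 -0.0109 -0.0025 -0.0207]
[280.9, 150.0] 0.97 5461 [0.4245 0.3561 0.004 ]
[240 106] [323 189]
[0.3603 0.2944] [0.4883 0.4206] ((0.42373818159103394, 0.357425332069397), 0.06495312601327896)
mat [([281.1, 148.6], 0.67, array([0.4239, 0.3578, 0.    ]))]
spoon [([385.3, 194.6], 0.55, array([0.6048, 0.4075, 0.    ]))]
notch [([279.6, 148.0], 0.18, array([0.406 , 0.3604, 0.104 ]))]
beaker_center []
handle_grip []
shift [-23.99 -12.94  -0.05] turn [-0.01 -0.01 31.36] rows 5.5 tcp [0.45  0.055 0.45 ]
```

Request:
{"method": "jog_arm", "body": {"steps": [1,-24,-13,0,0,0,31.4,1,-24,-13,0,0,0,31.4,1,-24,-13,0,0,0,31.4,1,-24,-13,0,0,0,31.4,1,-24,-13,0,0,0,31.4,1,-24,-13,0,0,0,31.4,1,-24,-13,0,0,0,31.4,1,-24,-13,0,0,0,31.4,1,-24,-13,0,0,0,31.4]}}

```text
clock: 3.8
tool_pos: [0.4495, 0.0548, 0.4496]
ee_rot: [-3.141, -0.0, 1.709]
wrist_force: [0.2, 0.0, 0.3]
grip_width: 1.002
grip_force: 0.0
```

```bash
python3 - <<'E'
from h import *
np.set_printoptions(precision=4,suppress=True)
f=wrist();st=robot.get_state();print(st["tool_pos"],st["ee_rot"])
cv2.imwrite("pics/w2.png",cv2.resize(f["pixels"][...,::-1],(780,585),interpolation=cv2.INTER_CUBIC))
for t,z in dict(chest=0,notch=.104,beaker_center=.1535,handle_grip=.144,jar=.08,snack_pot=.08).items():
    print(t,[(x["xy"],x["score"],atz(f,x["xy"],z)) for x in pinpoint(f,t)][:3])
for x in cut_out(f,"beaker_center")[:3]: print(x["xy"],x["score"],x["pixels"].sum())
E
```

```text
[0.4495 0.0548 0.4496] [-3.1413 -0.0002  1.7098]
chest []
notch []
beaker_center [([308.9, 183.4], 0.94, array([0.5062, 0.0633, 0.1535])), ([192.6, 131.1], 0.81, array([0.383 , 0.0996, 0.1535])), ([488.7, 144.7], 0.65, array([0.6794, 0.1282, 0.1535]))]
handle_grip []
jar [([358.9, 281.2], 0.8, array([ 0.6231, -0.0858,  0.08  ]))]
snack_pot [([268.0, 270.5], 0.96, array([ 0.4904, -0.0863,  0.08  ])), ([358.5, 281.2], 0.26, array([ 0.6225, -0.0859,  0.08  ]))]
[190.6, 132.2] 0.93 869
[478.9, 141.6] 0.65 3948
[314.1, 188.2] 0.62 3193
```

View pics/w2.png

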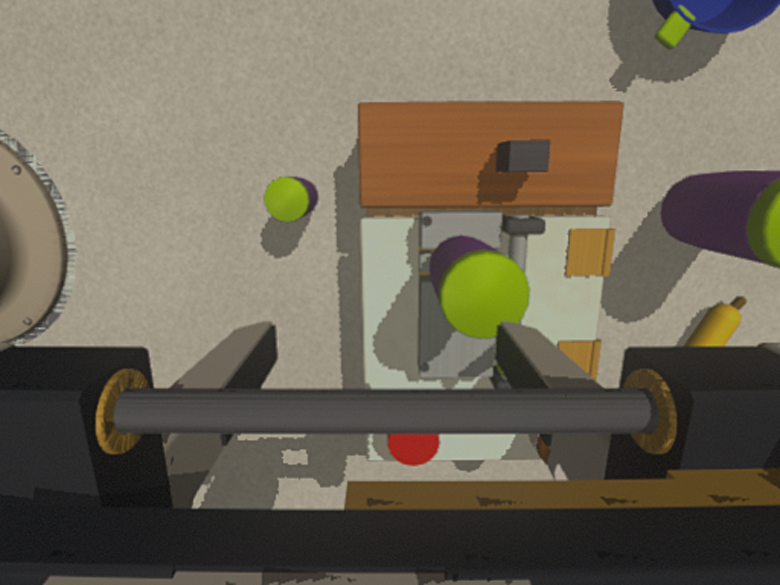

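The wrist view shows the beaker lid centred at (485,294), the small look-alike at (290,200) and the handle hidden by the right finger. The board's far corners are at (360,103) and (622,103).

```bash
python3 - <<'E'
from h import *
np.set_printoptions(precision=4,suppress=True)
f=wrist();s=512/780
a,b,c,d=[atz(f,(u*s,v*s),z) for u,v,z in((360,103,.08),(622,103,.08),(369.5,461,.08),(484.5,294,.2))]
print(a,b,c,d,np.linalg.norm(b-a),np.linalg.norm(c-a))
y1=np.arctan2(*(b-a)[[1,0]]);y2=np.arctan2(*(a-c)[[1,0]])-np.pi/2;print(y1,y2)
Rz=R.from_euler('z',(y1+y2)/2)
print("origin",(b+c)/2, "bk in chest", Rz.inv().apply(d-(b+c)/2))
q=[([105,-160,0]),([-105,-160,0])]
print("plate L edge", Rz.inv().apply(atz(f,(419*s,212*s),.106)-(b+c)/2),Rz.inv().apply(atz(f,(524*s,156*s),.117)-(b+c)/2))
goto([d[0],d[1],.165],(y1+y2)/2+np.pi/2,True);goto([d[0],d[1],.26],(y1+y2)/2+np.pi/2,True)
E
```

```text
[0.4129 0.1729 0.08  ] [0.6154 0.2017 0.08  ] [ 0.4611 -0.1457  0.08  ] [0.5046 0.0646 0.2   ] 0.20456205430549237 0.32221262755250585
0.14142758272029662 0.15021450435948625
origin [0.5383 0.028  0.08  ] bk in chest [-0.028   0.0412  0.12  ]
plate L edge [-0.0584  0.0794  0.026 ] [0.0155 0.1196 0.037 ]
shift [ 0.36  5.61 11.74] turn [ 0.    0.   -0.52] rows 2.6 tcp [0.505 0.065 0.332]
shift [0.36 5.61 2.24] turn [ 0.    0.   -0.52] rows 1.2 tcp [0.505 0.065 0.427]
```

Request:
{"method": "jog_arm", "body": {"steps": [1,0.3,5.6,1,0,0,-0.5,1,0.3,5.6,1,0,0,-0.5,1,0.3,5.6,4,0,0,-0.5,1,0.3,5.6,7,0,0,-0.5,1,0.3,5.6,10,0,0,-0.5,1,0.3,5.6,11.8,0,0,-0.5,1,0.3,5.6,11.8,0,0,-0.5,0,0.3,5.6,11.8,0,0,-0.5,0,0.3,5.6,11.8,0,0,-0.5,0,0.3,5.6,11.8,0,0,-0.5], "squeeze": 20}}

```text
clock: 5.25
tool_pos: [0.5049, 0.0638, 0.3328]
ee_rot: [3.14, -0.0, 1.716]
wrist_force: [0.9, 0.3, 0.0]
grip_width: 0.788
grip_force: 0.0
```

Request:
{"method": "jog_arm", "body": {"steps": [0,0,0,0,0,0,0,0,0,0,0,0,0,0,0,0,0,0,0,0,0,0,0,0,0,0,0,0]}}

```text
clock: 5.65
tool_pos: [0.5048, 0.0638, 0.332]
ee_rot: [3.141, -0.0, 1.716]
wrist_force: [0.4, 1.9, 3.4]
grip_width: 0.557
grip_force: 20.0
```

```bash
python3 - <<'E'
from h import *
goto([.424,.357,.215],2.26,True); goto([.424,.357,.0645],2.26,True)
E
```

```text
shift [30.18 -3.75 -5.03] turn [ 5.000e-02  1.000e-02 -3.118e+01] rows 6.2 tcp [0.424 0.357 0.382]
shift [30.18 -3.77 10.02] turn [ 5.000e-02  1.000e-02 -3.118e+01] rows 6.4 tcp [0.424 0.357 0.232]
```

Request:
{"method": "jog_arm", "body": {"steps": [0,0,0,-2,0,0,0,0,0,0,-5,0,0,0,0,4,-0.5,-5,0,0,-4,0,8,-1,-5,0,0,-8,0,12,-1.5,-5,0,0,-12,0,16,-2,-5,0,0,-16,0,20,-2.5,-5,0,0,-20,0,24,-3,-5,0,0,-25,0,28,-3.5,-5,0,0,-30,0,30.2,-3.8,-5,0,0,-31]}}

```text
clock: 6.65
tool_pos: [0.4219, 0.3603, 0.3814]
ee_rot: [-3.141, -0.001, 2.263]
wrist_force: [0.5, -0.4, -2.3]
grip_width: 0.557
grip_force: 20.0
```

Request:
{"method": "jog_arm", "body": {"steps": [0,0,0,0,0,0,0,0,0,0,3,0,0,0,0,0,0,6,0,0,0,0,0,0,9,0,0,0,0,0,0,12,0,0,0,0,0,0,13.5,0,0,0,0,0,0,14,0,0,0,0,0,0,14.2,0,0,0]}}

```text
clock: 7.45
tool_pos: [0.4237, 0.3564, 0.2394]
ee_rot: [-3.14, 0.001, 2.256]
wrist_force: [-0.6, -0.3, -1.0]
grip_width: 0.559
grip_force: 20.0
```

```bash
python3 - <<'E'
from h import *
goto([.424,.357,.0645],2.26,True); s=robot.get_state(); print(s["wrist_force"],s["grip_force"],s["grip_width"],s["tool_pos"])
f=grab_frame("scene"); cv2.imwrite("pics/s2.png",cv2.resize(f["pixels"][100:240,180:380,::-1],(800,560),interpolation=cv2.INTER_CUBIC))
E
```

```text
shift [0.03 0.06 0.76] turn [-0.07  0.03 -0.25] rows 0.2 tcp [0.424 0.357 0.232]
[-0.60279486 -0.30938048 -0.96834825] 19.960540604079142 0.5587100349727767 [0.42369049 0.35638652 0.23938056]
```

View pics/s2.png

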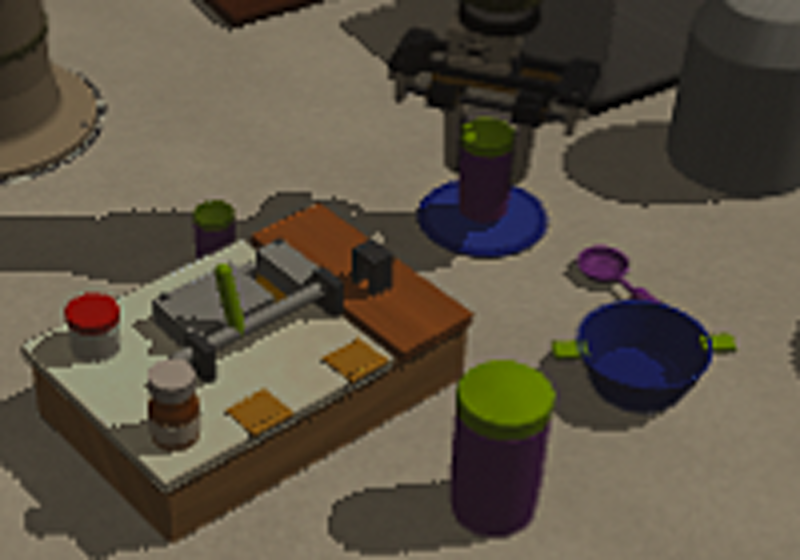

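The beaker hangs upright just above the mat's centre and the handle is up at (230,295). I lower it until it touches.

Request:
{"method": "jog_arm", "body": {"steps": [0,0,0,0.4,0,0,0,0,0,0,0.6,0,0,0,0,0,0,0.7,0,0,0,0,0,0,0.7,0,0,0]}}

```text
clock: 7.9
tool_pos: [0.4234, 0.3572, 0.2329]
ee_rot: [3.141, -0.0, 2.257]
wrist_force: [0.0, -0.6, -1.6]
grip_width: 0.556
grip_force: 20.0
```

Request:
{"method": "jog_arm", "body": {"steps": [0,0,0,0.1,0,0,0,0,0,0,0.2,0,0,0,0,0,0,0.2,0,0,0]}}

```text
clock: 8.2
tool_pos: [0.4234, 0.3571, 0.2306]
ee_rot: [-3.141, 0.0, 2.257]
wrist_force: [-0.5, -0.1, -2.1]
grip_width: 0.557
grip_force: 20.0
```

Request:
{"method": "jog_arm", "body": {"steps": [0,0,0,0.1,0,0,0,0,0,0,0.1,0,0,0]}}

```text
clock: 8.4
tool_pos: [0.4236, 0.3572, 0.23]
ee_rot: [3.141, -0.0, 2.257]
wrist_force: [0.5, -0.2, 2.4]
grip_width: 0.558
grip_force: 20.0
```

Request:
{"method": "jog_arm", "body": {"steps": [0.85,0,0,0,0,0,0,1,0,0,0,0,0,0,1,0,0,0,0,0,0,1,0,0,0,0,0,0,1,0,0,0,0,0,0,1,0,0,-3,0,0,0,1,0,0,-8,0,0,0,1,0,0,-13,0,0,0,1,0,0,-18,0,0,0,1,0,0,-22,0,0,0]}}

```text
clock: 9.4
tool_pos: [0.4233, 0.3568, 0.4527]
ee_rot: [3.14, -0.0, 2.257]
wrist_force: [1.0, 0.9, -0.4]
grip_width: 1.002
grip_force: 0.0
```

```bash
python3 - <<'E'
from h import *
np.set_printoptions(precision=4,suppress=True)
f=wrist();s=grab_frame("scene");t=grab_frame("top")
cs=np.array([.538,.029,0]);Rz=R.from_euler('z',.145)
for n,g in(("w",f),("s",s),("t",t)):
    for nm,z in dict(beaker_center=.0515,handle_grip=.145,notch=.104,chest=0).items():
        for x in pinpoint(g,nm)[:2]: 
            p=atz(g,x["xy"],z);print(n,nm,np.round(x["xy"],1),round(x["score"],2),p,"chest",Rz.inv().apply(p-cs))
cv2.imwrite("pics/t3.png",cv2.resize(t["pixels"][145:285,110:310,::-1],(800,560),interpolation=cv2.INTER_CUBIC))
goto([.47,.09,.45],1.716)
E
```

```text
w chest [190.5 329.7] 0.72 [0.5372 0.0334 0.    ] chest [-0.0001  0.0044  0.    ]
s beaker_center [299.4 145.7] 0.73 [0.4336 0.3448 0.0515] chest [-0.0576  0.3275  0.0515]
s beaker_center [305.5 212.9] 0.68 [0.7486 0.1467 0.0515] chest [0.2254 0.0861 0.0515]
s handle_grip [260.4 257.9] 0.66 [ 0.8985 -0.1126  0.145 ] chest [ 0.3362 -0.1922  0.145 ]
s handle_grip [233.9 173.5] 0.42 [ 0.5594 -0.0077  0.145 ] chest [ 0.0159 -0.0394  0.145 ]
s notch [243.9 167.8] 0.75 [0.504  0.0593 0.104 ] chest [-0.0292  0.0349  0.104 ]
s notch [298.3 157.2] 0.25 [0.5488 0.2544 0.104 ] chest [0.0432 0.2215 0.104 ]
s chest [246.3 196.4] 0.9 [0.5342 0.0499 0.    ] chest [-0.0007  0.0212  0.    ]
s chest [223.5 207.1] 0.56 [ 0.5421 -0.0446 -0.    ] chest [-0.0066 -0.0734 -0.    ]
t beaker_center [134.2 255.7] 0.96 [0.4307 0.3509 0.0515] chest [-0.0597  0.3341  0.0515]
t beaker_center [231.2 280.4] 0.72 [0.3615 0.0959 0.0515] chest [-0.165   0.0917  0.0515]
t handle_grip [304.  230.1] 0.18 [ 0.4823 -0.0899  0.145 ] chest [-0.0723 -0.1096  0.145 ]
t notch [239.  223.8] 0.96 [0.5043 0.0709 0.104 ] chest [-0.0273  0.0463  0.104 ]
t chest [256.8 215.3] 0.56 [0.5359 0.0272 0.    ] chest [-0.0023 -0.0015  0.    ]
shift [-23.62 -13.32  -0.05] turn [-0.03  0.02 30.99] rows 5.4 tcp [0.47 0.09 0.45]
```

View pics/t3.png

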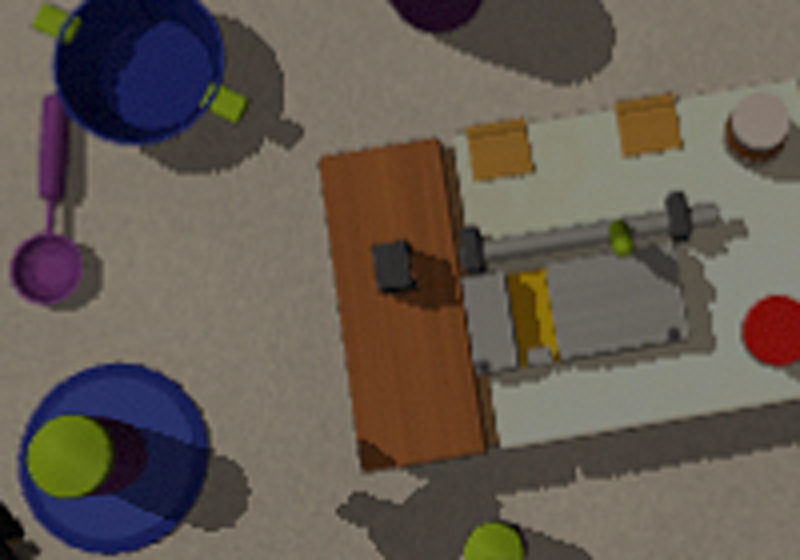

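The beaker stands upright on the mat, with its base near (115,455) in the crop. The bolt's handle is at (622,238) and the yellow notch is at (530,315), now clear. I look again from above for the handle.

```bash
python3 - <<'E'
from h import *
goto([.545,.09,.45],1.716)
E
```

```text
shift [-28.37  -7.52  -0.05] turn [-3.000e-02  2.000e-02  3.099e+01] rows 5.9 tcp [0.545 0.09  0.45 ]
```

Request:
{"method": "jog_arm", "body": {"steps": [1,-28.4,-7.5,0,0,0,31,1,-28.4,-7.5,0,0,0,31,0.5,-28.4,-7.5,0,0,0,31,0,-28.4,-7.5,0,0,0,31,0,-28.4,-7.5,0,0,0,31,0,-28.4,-7.5,0,0,0,31,0,-28.4,-7.5,0,0,0,31,0,-28.4,-7.5,0,0,0,31,1,-28.4,-7.5,0,0,0,31,1,-28.4,-7.5,0,0,0,31]}}

```text
clock: 11.15
tool_pos: [0.5449, 0.0914, 0.4496]
ee_rot: [-3.141, -0.0, 1.718]
wrist_force: [0.5, 0.5, 0.5]
grip_width: 0.655
grip_force: 0.0
```

```bash
python3 - <<'E'
from h import *
np.set_printoptions(precision=4,suppress=True)
f=wrist()
print(robot.get_state()["grip_width"])
cs=np.array([.538,.029,0]);Rz=R.from_euler('z',.145)
for nm,z in dict(handle_grip=.145,notch=.104,chest=0).items():
    for x in pinpoint(f,nm)[:2]: 
        p=atz(f,x["xy"],z);print(nm,np.round(x["xy"],1),round(x["score"],2),p,"chest",Rz.inv().apply(p-cs))
for x in cut_out(f,"handle_grip")[:2]: 
    px=np.argwhere(x["pixels"])[:,::-1];print(x["xy"],x["score"],px.min(0),px.max(0))
cv2.imwrite("pics/w4.png",cv2.resize(f["pixels"][:350,90:410,::-1],None,fx=1.7,fy=1.7,interpolation=cv2.INTER_CUBIC))
E
```

```text
0.7014775920276513
handle_grip [242.6 253.1] 0.49 [0.5451 0.0074 0.145 ] chest [ 0.0039 -0.0224  0.145 ]
notch [221.9 192.7] 0.64 [0.5103 0.0625 0.104 ] chest [-0.0226  0.0372  0.104 ]
chest [244.8 193. ] 0.62 [0.5392 0.0363 0.    ] chest [0.0022 0.0071 0.    ]
[246.2, 168.5] 0.74 [154  86] [325 314]
[254.2, 248.4] 0.59 [239 238] [259 254]
```

View pics/w4.png

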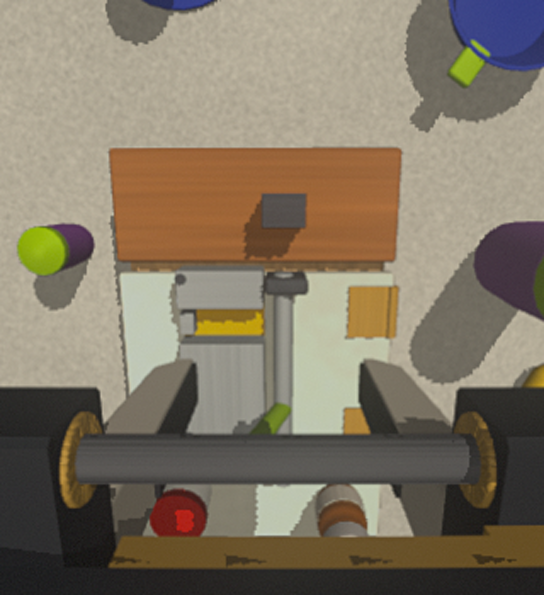

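The view shows the notch at (230,322), the staple at (284,210) and the handle rising at (285,408) on the bar, leaning slightly to the front. The finger is clear of it.

```bash
python3 - <<'E'
from h import *
np.set_printoptions(precision=4,suppress=True)
f=wrist();g=lambda u,v,z:atz(f,(u/1.7+90,v/1.7),z)
a,b=g(110,149,.08),g(401,149,.08);y=np.arctan2(*(b-a)[[1,0]]);print(a,b,np.linalg.norm(a-b),y)
y=.145;Rz=R.from_euler('z',y)
o=(a+b)/2-Rz.apply([0,.16,.08]);print("origin",o)
for n,p in dict(stap=g(284,211,.117),strap=g(286,283,.116),plateTL=g(177,268,.106),notchfar=g(230,309,.1),hb=g(282,410,.112),bar=g(284,350,.111)).items(): print(n,Rz.inv().apply(p-o))
c=np.array([.538,.030,0]); Rz=R.from_euler('z',.145)
for loc in([12,-60,210],[12,-60,149],[12,12,149]): goto(c+Rz.apply(np.array(loc)/1000),.145+np.pi/2,True)
E
```

```text
[0.413  0.1732 0.08  ] [0.617  0.2031 0.08  ] 0.20610937049565553 0.14544363373501645
origin [0.5381 0.0298 0.    ]
stap [0.0199 0.1181 0.117 ]
strap [0.0215 0.0703 0.116 ]
plateTL [-0.0541  0.0789  0.106 ]
notchfar [-0.0185  0.0482  0.1   ]
hb [ 0.0192 -0.0255  0.112 ]
bar [0.0205 0.0208 0.111 ]
shift [-11.87  -0.39   7.25] turn [ 0.   -0.    0.05] rows 2.8 tcp [ 0.559 -0.028  0.377]
shift [-11.87  -0.39  13.35] turn [ 0.   -0.    0.05] rows 3.6 tcp [ 0.559 -0.028  0.316]
shift [-4.67 -0.38 13.35] turn [ 0.   -0.    0.05] rows 2.8 tcp [0.548 0.044 0.316]
```

Request:
{"method": "jog_arm", "body": {"steps": [0,-5,-0.2,0,0,0,0,0,-10,-0.4,0,0,0,0,0,-11.9,-0.4,2,0,0,0,0,-11.9,-0.4,4,0,0,0,0,-11.9,-0.4,6,0,0,0,0,-11.9,-0.4,7,0,0,0,0,-11.9,-0.4,7,0,0,0,0,-11.9,-0.4,10,0,0,0,0,-11.9,-0.4,12.5,0,0,0,0,-11.9,-0.4,13.3,0,0,0], "squeeze": 5}}

```text
clock: 12.45
tool_pos: [0.5584, -0.028, 0.3157]
ee_rot: [-3.14, -0.0, 1.716]
wrist_force: [0.1, 0.1, 1.0]
grip_width: 0.152
grip_force: 0.0
```

Request:
{"method": "jog_arm", "body": {"steps": [0,0,0,0,0,0,0,0,1,0,0,0,0,0,0,2,0,0,0,0,0,0,3,0,0,0,0,0]}}

```text
clock: 12.85
tool_pos: [0.5544, 0.0019, 0.3179]
ee_rot: [3.139, 0.0, 1.716]
wrist_force: [0.3, -4.0, 1.9]
grip_width: 0.006
grip_force: 1.6
```

Request:
{"method": "jog_arm", "body": {"steps": [0,1,0,0,0,0,0,0,2,0,0,0,0,0,0,3,0,0,0,0,0,0,4,0,0,0,0,0,0,4.4,0,0,0,0,0,0,4.7,0,0,0,0,0,0,4.7,0,0,0,0,0]}}

```text
clock: 13.55
tool_pos: [0.5472, 0.0483, 0.3165]
ee_rot: [-3.141, -0.0, 1.716]
wrist_force: [-0.5, 0.1, -0.1]
grip_width: 0.004
grip_force: 0.0
```

Request:
{"method": "jog_arm", "body": {"steps": [0,0.2,0,0,0,0,0,0,0.3,0,0,0,0,0,0,0.3,0,0,0,0,0]}}

```text
clock: 13.85
tool_pos: [0.5468, 0.0505, 0.3166]
ee_rot: [-3.141, 0.0, 1.715]
wrist_force: [0.1, -2.0, -0.4]
grip_width: 0.004
grip_force: 0.9
```

Request:
{"method": "jog_arm", "body": {"steps": [0,0.1,0,0,0,0,0,0,0.2,0,0,0,0,0,0,0.3,0,0,0,0,0]}}

```text
clock: 14.15
tool_pos: [0.5464, 0.0527, 0.3167]
ee_rot: [-3.141, 0.001, 1.715]
wrist_force: [0.7, -9.1, -1.9]
grip_width: 0.006
grip_force: 4.4
```

At the stop (9 N). I back off, hold, rise and check.

Request:
{"method": "jog_arm", "body": {"steps": [0,-1,0,0,0,0,0,0,-2,0,0,0,0,0,0,-2,0,0,0,0,0,0,-2,0,0,0,0,0,0,-2,0,0,0,0,0,0,-2,0,-3,0,0,0,0,-2,0,-6,0,0,0,0,-2,5,-6,0,0,0,0,-2,8,-6,0,0,0,0,-2,8,-6,0,0,0]}}

```text
clock: 15.15
tool_pos: [0.6316, 0.0471, 0.3768]
ee_rot: [3.138, 0.0, 1.718]
wrist_force: [-1.0, 0.0, -1.7]
grip_width: 0.008
grip_force: 0.0
```

```bash
python3 - <<'E'
from h import *
np.set_printoptions(precision=4,suppress=True)
s=robot.get_state();print(s["wrist_force"])
f=grab_frame("scene");t=grab_frame("top")
c=np.array([.538,.030,0]); Rz=R.from_euler('z',.145)
A=cv2.resize(f["pixels"][130:230,180:310,::-1],(520,400),interpolation=cv2.INTER_CUBIC);B=cv2.resize(t["pixels"][170:270,190:250,::-1],(240,400),interpolation=cv2.INTER_CUBIC)
cv2.imwrite("pics/s5.png",np.hstack([A,B]))
for loc in([62,35,185],[62,35,154],[9,35,154],[9,35,190],[-27,35,190],[-27,35,130]): goto(c+Rz.apply(np.array(loc)/1000),.145+np.pi/2,True)
E
```

```text
[-1.03    0.0099 -1.6588]
shift [ 3.25 -2.96  2.39] turn [-0.07  0.    0.03] rows 1.0 tcp [0.594 0.074 0.352]
shift [ 3.25 -2.96  5.49] turn [-0.07  0.    0.03] rows 1.4 tcp [0.594 0.074 0.321]
shift [ 3.25 -8.26  5.49] turn [-0.07  0.    0.03] rows 2.1 tcp [0.542 0.066 0.321]
shift [ 3.25 -8.26  1.89] turn [-0.07  0.    0.03] rows 1.8 tcp [0.542 0.066 0.357]
shift [  3.25 -11.86   1.9 ] turn [-0.07  0.    0.03] rows 2.5 tcp [0.506 0.061 0.357]
shift [  3.25 -11.86   7.9 ] turn [-0.07  0.    0.03] rows 2.9 tcp [0.506 0.061 0.297]
```

View pics/s5.png

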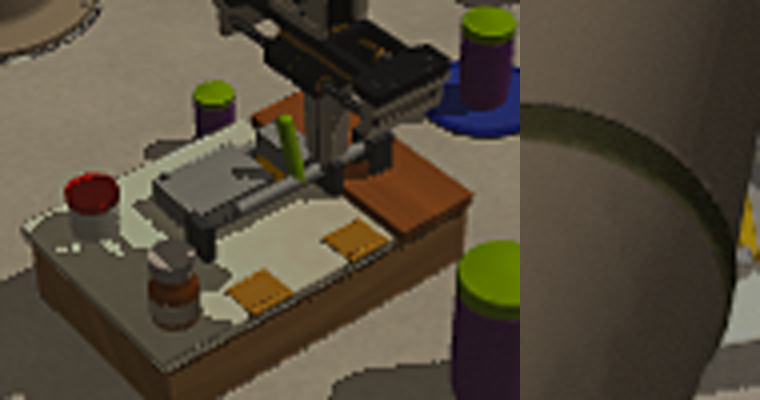

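The handle is up beside the yellow notch at (290,150), with the fingers off it. Now I tip it to the front from behind.

Request:
{"method": "jog_arm", "body": {"steps": [0,3.2,-1.5,1,0,0,0,0,3.2,-3,3,0,0,0,0,3.2,-3,5.5,0,0,0,0,3.2,-3,5.5,0,0,0,0,3.2,-4.2,5.5,0,0,0,0,3.2,-5.4,5.5,0,0,0,0,3.2,-6.6,5.5,0,0,0,0,3.2,-7.6,5.5,0,0,0,0,3.2,-8.3,5.5,0,0,0,0,3.2,-8.3,5.5,0,0,0]}}

```text
clock: 16.25
tool_pos: [0.5409, 0.0649, 0.3222]
ee_rot: [-3.141, -0.0, 1.716]
wrist_force: [0.7, -0.2, 0.2]
grip_width: 0.004
grip_force: 0.0
```

Request:
{"method": "jog_arm", "body": {"steps": [0,0,0.5,0,0,0,0,0,0,0.5,-4,0,0,0,0,0,-1.5,-4,0,0,0,0,0,-3.6,-4,0,0,0,0,0,-3.6,-2.5,0,0,0,0,0,-3.6,-1,0,0,0,0,0,-3.6,0,0,0,0,0,0,-3.6,1,0,0,0,0,0,-3.6,1.5,0,0,0]}}

```text
clock: 17.15
tool_pos: [0.4949, 0.0578, 0.3031]
ee_rot: [-3.107, -0.003, 1.715]
wrist_force: [-42.1, -8.4, 14.8]
grip_width: 0.004
grip_force: 20.1
```

```bash
python3 - <<'E'
from h import *
np.set_printoptions(precision=4,suppress=True)
c=np.array([.538,.030,0]); Rz=R.from_euler('z',.145)
goto(c+Rz.apply(np.array([-27,35,130])/1000),.145+np.pi/2,True)
f=grab_frame("scene")
cv2.imwrite("pics/s6.png",cv2.resize(f["pixels"][130:230,200:310,::-1],(660,600),interpolation=cv2.INTER_CUBIC))
E
```

```text
shift [0.13 1.19 0.54] turn [-1.96 -0.2  -0.04] rows 0.3 tcp [0.506 0.061 0.297]
```

View pics/s6.png

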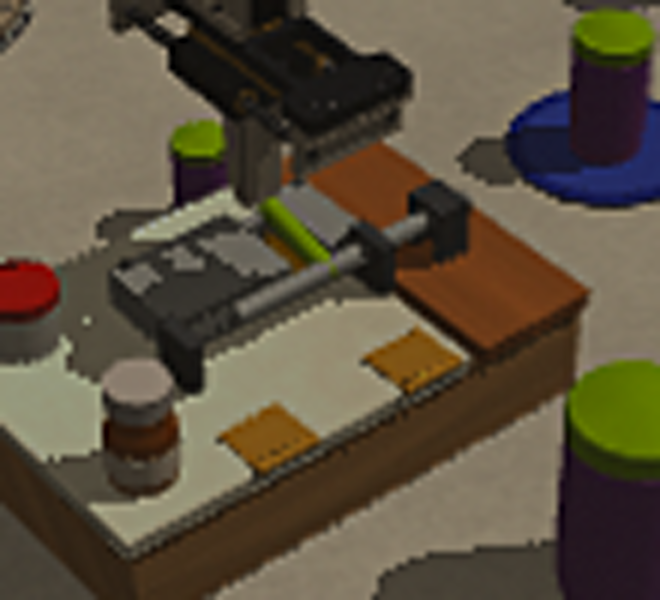

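The tips came down just in front of the handle's end and wedged there. The handle is about 2/3 down at (295,230). I lift and press further in.

Request:
{"method": "jog_arm", "body": {"steps": [0,0,-0.3,-0.5,0,0,0,0,0,-0.3,-2,0,0,0,0,0,0,-5,0,0,0,0,0,0,-5,0,0,0]}}

```text
clock: 17.6
tool_pos: [0.5078, 0.0598, 0.3592]
ee_rot: [3.137, -0.0, 1.715]
wrist_force: [-0.2, 0.3, -0.2]
grip_width: 0.006
grip_force: 0.0
```

```bash
python3 - <<'E'
from h import *
np.set_printoptions(precision=4,suppress=True)
c=np.array([.538,.030,0]); Rz=R.from_euler('z',.145)
s=robot.get_state();print(s["wrist_force"],s["ee_rot"],Rz.inv().apply(s["tool_pos"]-c))
f=grab_frame("scene")
for x in cut_out(f,"handle_grip")[:2]:
    px=np.argwhere(x["pixels"])[:,::-1];print(x["xy"],x["score"],px.min(0),px.max(0))
m=cv2.cvtColor(f["pixels"],cv2.COLOR_RGB2HSV);k=(m[...,0]>32)&(m[...,0]<50)&(m[...,1]>150)&(m[...,2]>50)
px=np.argwhere(k[158:180,238:262])[:,::-1]+[238,158];print(px.min(0),px.max(0),px[px[:,0].argmin()],len(px))
for th in(.7,.9,1.1,1.3,1.5):
    P=[c+Rz.apply(np.array([20-r*np.sin(th),35,104+r*np.cos(th)])/1000) for r in(10,60)];print(th,proj(f,P).round(1).tolist())
for loc in([-8,35,170],[-8,35,130]): goto(c+Rz.apply(np.array(loc)/1000),.145+np.pi/2,True)
E
```

```text
[-0.2044  0.321  -0.2101] [ 3.1373 -0.0001  1.7154] [-0.0256  0.0339  0.3592]
[244 161] [255 174] [244 161] 49
0.7 [[252.0, 172.0], [245.9, 158.4]]
0.9 [[251.7, 172.2], [244.4, 159.3]]
1.1 [[251.5, 172.4], [243.3, 160.8]]
1.3 [[251.4, 172.7], [242.6, 162.8]]
1.5 [[251.3, 173.1], [242.3, 165.2]]
shift [0.06 1.85 1.97] turn [ 0.08 -0.01  0.02] rows 0.5 tcp [0.525 0.063 0.337]
shift [0.06 1.85 5.97] turn [ 0.08 -0.01  0.02] rows 1.3 tcp [0.525 0.063 0.297]
```

Request:
{"method": "jog_arm", "body": {"steps": [0,0,1.8,0,0,0,0,0,0,1.8,0,0,0,0,0,0,1.8,2,0,0,0,0,0,1.8,3.5,0,0,0,0,0,1.8,4.5,0,0,0,0,0,1.8,5.2,0,0,0,0,0,1.8,5.2,0,0,0]}}

```text
clock: 18.4
tool_pos: [0.5237, 0.0624, 0.3039]
ee_rot: [-3.14, 0.0, 1.715]
wrist_force: [-0.5, -0.2, 0.1]
grip_width: 0.009
grip_force: 0.0
```

Request:
{"method": "jog_arm", "body": {"steps": [0,0,0,0.3,0,0,0,0,0,0,0.5,0,0,0,0,0,0,0.6,0,0,0,0,0,0,0.6,0,0,0]}}

```text
clock: 18.8
tool_pos: [0.5239, 0.0625, 0.2989]
ee_rot: [3.141, -0.0, 1.716]
wrist_force: [-0.5, -0.3, 1.3]
grip_width: 0.005
grip_force: 0.4
```

Request:
{"method": "jog_arm", "body": {"steps": [0,0,0,0.2,0,0,0,0,0,0,0.3,0,0,0,0,0,0,0.3,0,0,0]}}

```text
clock: 19.1
tool_pos: [0.524, 0.0624, 0.2967]
ee_rot: [3.141, -0.001, 1.715]
wrist_force: [-4.3, -0.3, 17.2]
grip_width: 0.007
grip_force: 8.3
```

Request:
{"method": "jog_arm", "body": {"steps": [0,0,0,-1,0,0,0,0,0,0,-4,0,0,0,0,0,0,-9,0,0,0,0,0,0,-14,0,0,0,0,-4,0,-15,0,0,0,0,-9,0,-15,0,0,0,0,-9,0,-15,0,0,0,0,-9,0,-15,0,0,0]}}

```text
clock: 19.9
tool_pos: [0.5369, -0.0277, 0.4461]
ee_rot: [3.141, 0.0, 1.713]
wrist_force: [0.9, -0.1, 0.2]
grip_width: 0.002
grip_force: 0.0
```

```bash
python3 - <<'E'
from h import *
np.set_printoptions(precision=4,suppress=True)
f=grab_frame("scene");w=wrist();print(robot.get_state()["wrist_force"])
c=np.array([.538,.030,0]); Rz=R.from_euler('z',.145)
for th in(1.1,1.3,1.45,1.57):
    P=[c+Rz.apply(np.array([20-r*np.sin(th),35,104+r*np.cos(th)])/1000) for r in(10,60)];print(th,proj(f,P).round(1).tolist(),proj(w,P).round(1).tolist())
A=cv2.resize(f["pixels"][125:225,210:310,::-1],(400,400),interpolation=cv2.INTER_CUBIC);B=cv2.resize(w["pixels"][60:310,90:340,::-1],(400,400),interpolation=cv2.INTER_CUBIC)
cv2.imwrite("pics/e.png",np.hstack([A,B]))
E
```

```text
[ 1.0513  1.2907 -0.8535]
1.1 [[251.5, 172.4], [243.3, 160.8]] [[271.6, 94.5], [229.2, 93.0]]
1.3 [[251.4, 172.7], [242.6, 162.8]] [[270.8, 94.6], [225.9, 93.8]]
1.45 [[251.3, 173.0], [242.3, 164.6]] [[270.5, 94.7], [225.1, 94.4]]
1.57 [[251.3, 173.3], [242.3, 166.2]] [[270.3, 94.8], [225.4, 94.8]]
```

View pics/e.png

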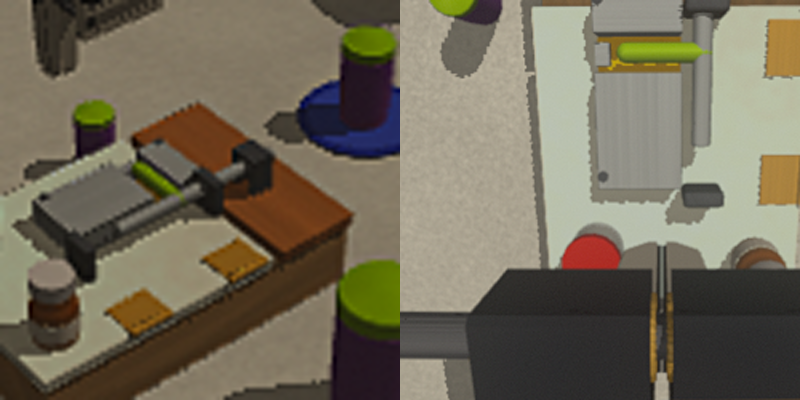

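The handle lies in the notch: its end is at about row 166 in the scene picture, matching 1.57 rad. The bolt is through the staple and the beaker is upright on the mat.

```bash
python3 -c "
from workcell import robot
print(robot.finish_job())"
```

```text
the job is handed in; nothing more can be done
None
```

I moved the beaker upright onto the blue mat, slid the bolt home to its stop, pressed the handle down into the notch, and handed the job in at about 20 s; no verdict was returned. At one point the fingertips wedged against the handle's end, with about 45 N at the wrist, before I lifted and pressed again.

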